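Arm the green laser line at its guarded switch

ROBOT

A 6-joint arm with a two-finger parallel gripper is mounted at the origin on the work surface. World frame = base frame: x ahead of the robot, y to its left, z up, the work surface at z = 0. Lengths are in m, angles in rad, forces in N, time in s.
With the tool pointing down it reaches from about 0.325 to 0.775 m from the base axis. Payload 9.3 kg.
Tool frame: the origin (TCP) lies midway between the tips of the shut fingers; the grasp point (between the pads) lies 19 mm behind it (bot.pinch_z is the distance from the TCP to the grasp point, in m); z points along the fingers, y is the line along which they close (so a half turn about z gives the same grasp; the last joint's range is limited). The gripper opens to 85 mm and grips with 20 to 120 N. Pads are 22 mm wide; open, the fingers measure 114 mm over their backs; the gripper's body (76 mm by 85 mm) begins 54 mm behind the grasp point. The pads swing forward as they close: fully open they stand 13 mm farther back than shut.
Start: joints at [-1.304, 0.259, 0.021, 1.334, 0, 1.418], TCP at [0.224, -0.502, 0.211] pointing down, gripper open.
Joint ranges: [-3.04, 3.04], [-0.91, 1.82], [-1.04, 1.36], [-1.92, 1.95], [-1.52, 1.45], [-3.14, 3.14]. Speed limits (rad/s): [2.22, 2.22, 2.79, 3.14, 3.14, 3.14].

INTERFACE

Orientations are given as a unit quaternion [x, y, z, w].
In Python, from bench import bot, vision gives the robot as it stands.
- The arm moves only by the tool apply_moves, never from a script. Its argument "steps" is a list of rows, each a list of 3 entries, a list of its own where there are three numbers: the closure, from 0 (fully open) to 1 (shut), then the shift along the tool's x, y, z in m, then the turn, a rotation vector about the tool's x, y, z in degrees. A call has 1 to 12 rows; each row shifts and turns the commanded pose from where the row before left it, along the tool's axes as they then stand; what a row does not reach is not made up. A row lasts 1/12 s, in which the tool goes at most 41.7 mm and 7.16 degrees, less where a joint would pass 70% of its speed; a pose out of reach is approached as far as the arm can. A call with a gripper value outside its range is refused whole. The fingers move at their own pace and stop on an object; "force" is the grip in N (left out, the last holds). Time passes only in rows, so rows that do not move let the fingers close. It gives the time, the measured TCP pose, the force, the opening and the grip force at its end, in the units of the state.
- bot.read_state(): the state, without advancing time (a new reading comes with each control period).
- vision.get_image(name): name is "scene" or "top" or "wrist"; returns a dict with "image" (480x640x3 uint8, blue, green, red), "K" (3x3 intrinsics, pixels), "xyz" and "attitude" of the camera in the world. Camera axes: x right, y up, looking along -z (the intrinsics and any distortion apply to the point x, -y, -z); pixel columns grow to the right and rows downward; lengths in m; the calibration is good to about 2 mm. A picture is of the moment at which its call begins. There is no depth.
- bot.job_done(): hands the job in; it is judged then, once.
Trained networks look in the newest picture that a camera, given by its name, has taken for a name from the list of things; names that differ only in an ending like _2 or _b are one class to them, and where a whole thing is asked for, a point or a joint stands for the part that bears it (a point fixed in the world has none). Each returns a list of dicts, best first, with "p" (0 to 1); they miss things now and then, are a little off and sometimes report something else, mostly with a low value. They report only what shows in the picture. A call takes as long as a camera call.
- vision.search_frame(query, camera): "location" ([column, row] in pixels, amid what is visible of it).
The state is a dict: "t": time; "joints": joint angles; "qd": joint speeds; "effort": joint torques, N m; "tool_pos": TCP position; "tcp_rot": TCP orientation; "force": force on the tool from outside, world axes, zero at the start; "moment": the same for the moment, N m; "finger_gap": finger opening in m; "gripper_force": force on a finger pad.
Only numpy, scipy, OpenCV 4.12 (cv2) and the standard library are available. Lean on these libraries where they do the work, as an engineer would, in place of code of your own. Each camera call takes 0.05 s, during which the arm holds its last target. There are 200 camera calls.

TASK

Arm the green laser line for the microscope: on the module with the green bands, lift the red guard right up, flip the toggle under it away from you to ON (towards the guard's hinge), then swing the guard down again and press it until it clicks fully shut. Leave the blue and amber lines shut and off, and do not knock over or push away the things standing round the console.

Things in the scene. Friction and masses are not known exactly. Their poses are not given: they have to be found in the camera images.
- console: Grey desk console on the bench, 372 mm wide, 256 mm deep, holding three white laser line modules side by side, 110 mm apart, in any order: blue, green and amber (bands and pilot lamp). Origin: centre of its underside, on the bench. x from its front (operator's side, low) to its rear, y along the hinge lines; yaw about vertical.
- line_green: Module with the green bands, 106 mm wide (y), 230 mm deep (x); its top panel rises 15 degrees from front (-x) to rear (+x). Origin: centre of its underside, 10 mm over the bench; the panel is 80 mm above it there. Same yaw as the console. On the centre line: flat green band, guarded toggle, vents; at the rear beside them pilot lamp and key lock (to 22 mm high).
- green_hinge (a point): On the green guard's hinge axis (along module y), mid-width. From here, u up the slope, n out of the panel (mm): shut lift bar's centre u -83, n +24; toggle pivot u -34, n -2; panel n -12; a black catch block under the guard's front, 14 wide along y, u -68 to -59, top at n +5.
- green_bar (a point): Centre of the green guard's lift bar: round, red, 10 mm diameter, 42 mm long, parallel to the hinge axis and 86 mm from it, on the guard's front edge. The guard is a red see-through shell 32 mm wide, 74 long, 44 high over the panel; the bar's ends stick out 5 mm each side, so it can be pinched by its ends and turns between the fingers as the guard swings.
- green_guard (a joint): Green guard's angle (rad): 0 shut, 1.8 fully open (up and away from the operator, about upright). Stiff hinge: stays where it is left. A snap catch at the front holds it shut: about 15 N at the bar pulls it free. Lowered, it stops on the catch at about 0.09 (bar 8 mm too high) and needs about 15 N pressed on the bar to click home.
- green_toggle (a joint): Green toggle's angle (rad): 0 OFF (leaning to the front, 0.22 from the panel's normal), 0.44 ON (leaning as far to the rear, towards the hinge). Swings about the module's y. Over-centre spring: pushed past the middle it snaps to the other end; about 7 N at the tip.
- green_toggle_tip (a point): Top end of the green toggle: a steel bat, 26 mm from pivot to tip, 9 mm thick near the top, its tip about 35 mm out of the panel, under the guard.
- line_blue: The laser line module with the blue colour bands, built as the green one; to be left alone. Origin as for line_green.
- blue_guard (a joint): Angle of the blue module's guard (rad), 0 shut; same kind as the green one.
- blue_toggle (a joint): Angle of the blue module's toggle (rad), 0 OFF, under its shut guard.
- line_amber: The laser line module with the amber (orange-yellow) colour bands, built as the green one; to be left alone. Origin as for line_green.
- amber_guard (a joint): Angle of the amber module's guard (rad), 0 shut; same kind as the green one.
- amber_toggle (a joint): Angle of the amber module's toggle (rad), 0 OFF, under its shut guard.
- objective_mid (a point): Centre of a loose steel microscope objective standing on the bench in front of the console, 33 mm in diameter, 54 mm high.
- slide_box_mid (a point): Centre of a loose blue slide box on the bench at the console's right (-y) side, 85 x 100 x 34 mm.
- oil_bottle_mid (a point): Centre of a loose amber glass bottle of immersion oil with a black cap on the bench at the console's left (+y) side, 34 mm in diameter, 68 mm high.

How it is judged:
By the outcome, as a careful person would: the job done as asked, in the order asked, and still so for the second after the job is handed in, with the robot touching nothing.
It also fails if it takes over 59 s, if anything falls off the work surface, if the arm or the gripper's body presses on something with over 40 N, if the wrist force passes 120 N, or if a joint passes its speed limit or range.

## Working session

There is one attempt and no reset: what is moved stays moved. The work goes in short steps, Python scripts to look and compute and a tool call to move; the robot and the scene stay as the last step left them, time stands still between calls to the robot, and variables do not carry over. Pictures are saved under pics/ and viewed, at most 10 in all, crops included, and the job is handed in when it is done.

Besides the shell and the picture viewer there is one more tool, called as name(argument=value, ...), one argument or row to a line, values as JSON. apply_moves: Moves the arm, as the interface text tells. Its arguments: {"type":"object","properties":{"steps":{"type":"array"},"force":{"type":"number"}},"required":["steps"]}

```bash
ls; mkdir -p pics; python3 - <<'E'
from bench import bot, vision
import cv2,numpy as np
print(bot.read_state(), bot.pinch_z)
for c in ["scene","top"]:
    d=vision.get_image(c); cv2.imwrite(f"pics/{c}0.png",d["image"]); print(c,d["K"],d["xyz"],d["attitude"])
    for q in ["console","line_green","green_hinge","green_bar","line_blue","line_amber","objective_mid","slide_box_mid","oil_bottle_mid"]:
        print(q,[(np.round(r["location"]),round(r["p"],2)) for r in vision.search_frame(q,c)[:2]])
E
```

```text
pics
{'t': 0.0, 'joints': array([-1.30361253e+00,  2.59220446e-01,  2.07202999e-02,  1.33370675e+00,
        2.15074188e-05,  1.41820840e+00]), 'qd': array([ 3.06412314e-04,  6.40203798e-04, -5.86319741e-05,  3.31680396e-05,
        1.08905544e-03, -3.31909948e-04]), 'effort': array([ 4.80600156e-04, -5.55636013e+01,  3.44531536e+01,  1.34440514e-02,
       -1.43532643e-04,  2.02120091e-06]), 'tool_pos': array([ 0.22407435, -0.50192758,  0.21003453]), 'tcp_rot': array([ 9.78054461e-01,  2.08348205e-01, -2.96530840e-05, -7.04741246e-04]), 'force': array([ 0.78344426, -0.06538025,  0.40546268]), 'moment': array([-0.07482925, -0.00528348,  0.04206347]), 'gripper_force': 0.0, 'finger_gap': 0.08551966542705713} 0.0187
scene [[581.11426489   0.         307.88378167]
 [  0.         581.11426489 239.10939563]
 [  0.           0.           1.        ]] [1.0304305  0.53300221 0.74881287] [0.14714154 0.3698219  0.85896489 0.32211869]
console [(array([295., 339.]), 0.77)]
line_green [(array([292., 258.]), 0.56)]
green_hinge [(array([298., 255.]), 0.67), (array([339., 302.]), 0.51)]
green_bar [(a
[... 247 characters left out ...]
_mid [(array([199., 197.]), 0.66)]
oil_bottle_mid [(array([419., 364.]), 0.66)]
top [[567.35382813   0.         315.47223214]
 [  0.         567.35382813 244.13577625]
 [  0.           0.           1.        ]] [0.34463467 0.00549313 1.21569917] [-0.07341182  0.07663481  0.70730364 -0.69889868]
console [(array([327., 235.]), 0.89)]
line_green [(array([300., 248.]), 0.82)]
green_hinge [(array([301., 248.]), 0.58)]
green_bar []
line_blue [(array([357., 251.]), 0.69)]
line_amber [(array([246., 246.]), 0.95)]
objective_mid [(array([244., 331.]), 0.72)]
slide_box_mid [(array([245., 245.]), 0.69), (array([429., 249.]), 0.6)]
oil_bottle_mid [(array([187., 267.]), 0.57), (array([328., 235.]), 0.35)]
```

View pics/scene0.png

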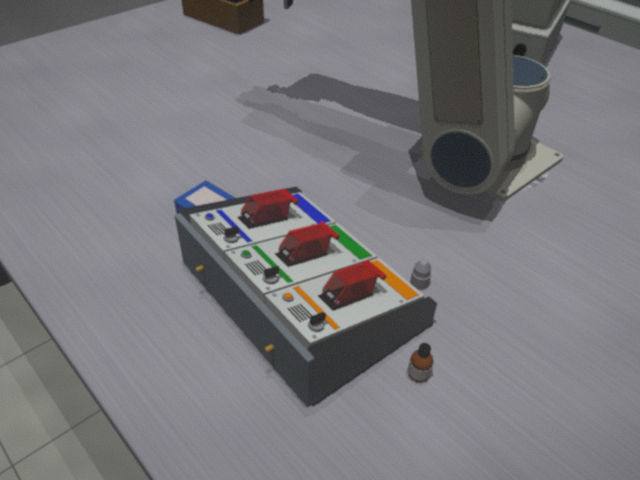

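View pics/top0.png

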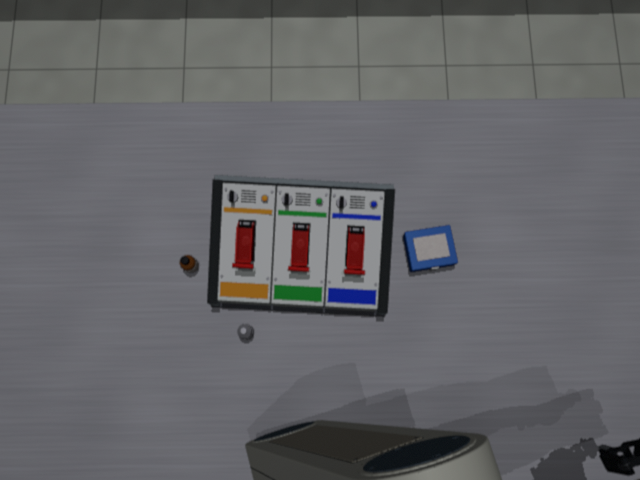

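The three modules are, left to right in the top view, amber, green and blue. The green bar is near (299,268) in top and the objective stands at (245,331). I'll segment the bands and enlarge the bars.

```bash
python3 - <<'E'
import cv2,numpy as np
a=cv2.imread("pics/top0.png")[210:310,210:390]; b=cv2.imread("pics/scene0.png")[180:310,230:430]
A=cv2.resize(a,None,fx=4,fy=4,interpolation=cv2.INTER_CUBIC)[:, :]
B=cv2.resize(b,None,fx=4,fy=4,interpolation=cv2.INTER_CUBIC)
cv2.imwrite("pics/ta.png",A); cv2.imwrite("pics/sb.png",B)
for n,f in (("top","pics/top0.png"),("scene","pics/scene0.png")):
    im=cv2.imread(f); h=cv2.cvtColor(im,cv2.COLOR_BGR2HSV)
    for c,(lo,hi) in dict(amber=(10,22),green=(50,80),blue=(112,128)).items():
        m=cv2.inRange(h,(lo,150,60),(hi,255,255))
        k,l,s,ce=cv2.connectedComponentsWithStats(m)
        o=np.argsort(-s[1:,4])[:3]+1
        print(n,c,[(s[i,4],ce[i].round(1)) for i in o])
E
```

```text
top amber [(np.int32(604), array([243.7, 289.9])), (np.int32(156), array([247.6, 210.4])), (np.int32(47), array([188.8, 262.7]))]
top green [(np.int32(567), array([297.7, 292.8])), (np.int32(124), array([301.1, 213.2])), (np.int32(14), array([318.6, 200.8]))]
top blue [(np.int32(613), array([351.4, 295.9])), (np.int32(161), array([356. , 216.3])), (np.int32(19), array([373.4, 203.8]))]
scene amber [(np.int32(468), array([395.4, 281.6])), (np.int32(155), array([308.2, 299.8])), (np.int32(68), array([330.6, 321.9]))]
scene green [(np.int32(333), array([350.5, 243.7])), (np.int32(77), array([264.4, 255.9])), (np.int32(41), array([283.9, 275.3]))]
scene blue [(np.int32(305), array([310.2, 209.6])), (np.int32(64), array([226.9, 218.5])), (np.int32(42), array([243.7, 235.2]))]
```

View pics/ta.png

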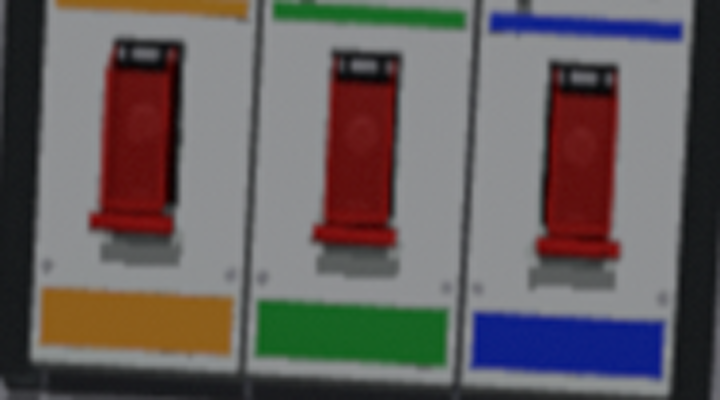

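View pics/sb.png

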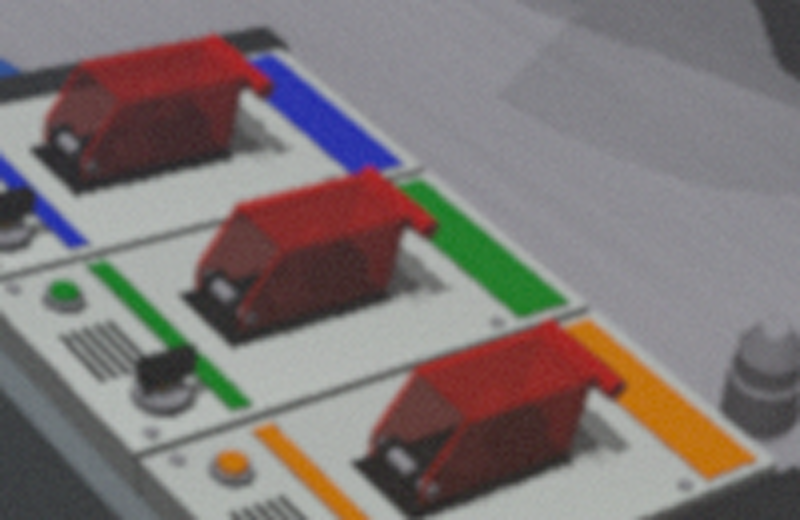

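```bash
cat > h.py <<'E'
import numpy as np, cv2
from scipy.spatial.transform import Rotation as R
S,C=np.sin(np.radians(15)),np.cos(np.radians(15))
def proj(P,d):
    p=R.from_quat(d["attitude"]).inv().apply(np.atleast_2d(P)-d["xyz"])*[1,-1,-1]
    q=p@np.asarray(d["K"]).T
    return q[:,:2]/q[:,2:]
def pt(h,yaw,u,n,y=0):  # hinge pos, metres
    return np.asarray(h)+R.from_euler("z",yaw).apply([u*C-n*S,y,u*S+n*C])
E
cat > fit.py <<'E'
from bench import bot,vision
from h import *
from scipy.optimize import least_squares
cams={c:vision.get_image(c) for c in ("top","scene")}
off=[.11,0,-.11]
obs={"top":dict(bar=[(242.5,265.4),(298.4,268.6),(354.1,271.6)],F=[(243.7,289.9),(297.7,292.8),(351.4,295.9)],B=[(247.6,210.4),(301.1,213.2),(356,216.3)]),
"scene":dict(bar=[(289.6,196.1),(329.4,229.9),(376.2,269)][::-1],F=[(395.4,281.6),(350.5,243.7),(310.2,209.6)])}
def res(p):
    h,yaw,uF,uB=p[:3],p[3],p[4],p[5]; r=[]
    for c,o in obs.items():
        for k,v in o.items():
            u,n={"bar":(-.083,.024),"F":(uF,-.012),"B":(uB,-.012)}[k]
            r.append((proj([pt(h,yaw,u,n,y) for y in off],cams[c])-v).ravel())
    return np.concatenate(r)
s=least_squares(res,[.4,0,.12,0,-.15,.05],loss="soft_l1")
print(s.x.round(4),np.degrees(s.x[3]),np.abs(s.fun).max(),res(s.x).round(1).tolist())
print("bar",pt(s.x[:3],s.x[3],-.083,.024))
# rays of objects with z plane
for n,px,z in (("obj",(245,331),.04),("bottle",(187.5,263),.05)):
    d=cams["top"];q=np.linalg.inv(d["K"])@[*px,1]*[1,-1,-1];w=R.from_quat(d["attitude"]).apply(q);print(n,d["xyz"]+w*(z-d["xyz"][2])/w[2])
E
python3 fit.py
```

```text
[ 0.6187  0.029   0.1091 -0.0721 -0.136   0.0279] -4.130822832598398 4.878367290581821 [-0.7, 0.7, -1.0, 0.8, -1.0, 1.1, -0.7, 0.5, -1.0, 0.8, -0.9, 0.9, -0.4, -0.3, 0.2, 0.1, -0.5, 0.2, -2.2, 0.7, -0.6, 0.7, -0.4, 0.4, -4.9, -2.2, -3.9, -2.0, -2.3, -1.0]
bar [0.53254098 0.03521655 0.11083879]
obj [0.41778271 0.14532173 0.04      ]
bottle [0.55907952 0.26593965 0.05      ]
```

```bash
sed -i 's/,F=\[(395.*\]}/}/; s/)\],F=\[(395.4,281.6),(350.5,243.7),(310.2,209.6)\]//' fit.py; grep -n '"scene":dict' fit.py; python3 fit.py
```

```text
7:"scene":dict(bar=[(289.6,196.1),(329.4,229.9),(376.2,269)][::-1],F=[(395.4,281.6),(350.5,243.7),(310.2,209.6)])}
[ 0.6187  0.029   0.1091 -0.0721 -0.136   0.0279] -4.130822832598398 4.878367290581821 [-0.7, 0.7, -1.0, 0.8, -1.0, 1.1, -0.7, 0.5, -1.0, 0.8, -0.9, 0.9, -0.4, -0.3, 0.2, 0.1, -0.5, 0.2, -2.2, 0.7, -0.6, 0.7, -0.4, 0.4, -4.9, -2.2, -3.9, -2.0, -2.3, -1.0]
bar [0.53254098 0.03521655 0.11083879]
obj [0.41778271 0.14532173 0.04      ]
bottle [0.55907952 0.26593965 0.05      ]
```

```bash
sed -i '7s/,F=.*/)}/' fit.py; python3 fit.py
```

```text
[ 0.6186  0.0285  0.11   -0.067  -0.1345  0.0277] -3.838858809535004 2.275012733449671 [-0.3, 0.9, -0.5, 0.8, -0.5, 0.8, -0.2, -0.0, -0.4, 0.1, -0.2, -0.1, -0.3, -0.0, 0.4, 0.1, -0.3, -0.1, -2.3, -0.3, -1.0, 0.0, -1.0, -0.2]
bar [0.53245055 0.03429117 0.11174492]
obj [0.41778271 0.14532173 0.04      ]
bottle [0.55907952 0.26593965 0.05      ]
```

The pictures agree with the fit: green is in the middle, with its hinge near (0.619, 0.029, 0.110), its bar near (0.532, 0.034, 0.112) and yaw −3.8°. I'll move above it and swing the tool heading round to 176°, which keeps joint 6 in range.

apply_moves(
  steps=[
    [0,[0.0313,-0.0227,-0.003],[0,0,0]],
    [0,[0.0313,-0.0227,-0.003],[0,0,0]],
    [0,[0.0313,-0.0227,-0.003],[0,0,0]],
    [0,[0.0313,-0.0227,-0.003],[0,0,0]],
    [0,[0.0313,-0.0227,-0.003],[0,0,0]],
    [0,[0.0313,-0.0227,-0.003],[0,0,0]],
    [0,[0.0313,-0.0227,-0.003],[0,0,0]],
    [0,[0.0313,-0.0227,-0.003],[0,0,0]],
    [0,[0.0313,-0.0227,-0.003],[0,0,0]],
    [0,[0.0313,-0.0227,-0.003],[0,0,0]],
    [0,[0.0313,-0.0227,-0.003],[0,0,0]],
    [0,[0.0313,-0.0227,-0.003],[0,0,0]],
  ],
)

```text
t: 2.3
tool_pos: [0.4567, -0.0985, 0.2471]
tcp_rot: [0.978, 0.208, 0.0, 0.0]
force: [0.7, -1.7, 0.3]
finger_gap: 0.0854
gripper_force: 0.0
```

apply_moves(
  steps=[
    [0,[0.0313,-0.0227,0],[0,0,0]],
    [0,[0.0313,-0.0227,0],[0,0,0]],
    [0,[0.0313,-0.0227,0],[0,0,0]],
    [0,[0.0313,-0.0227,0],[0,0,0]],
    [0,[0,0,0],[0,0,-7]],
    [0,[0,0,0],[0,0,-7]],
    [0,[0,0,0],[0,0,-7]],
    [0,[0,0,0],[0,0,-7]],
    [0,[0,0,0],[0,0,-7]],
    [0,[0,0,0],[0,0,-7]],
    [0,[0,0,0],[0,0,-7]],
    [0,[0,0,0],[0,0,-7]],
  ],
)

```text
t: 3.3
tool_pos: [0.5334, 0.0336, 0.2467]
tcp_rot: [0.764, 0.645, 0.0, 0.0]
force: [-0.1, 0.5, 0.3]
finger_gap: 0.0854
gripper_force: 0.0
```

apply_moves(
  steps=[
    [0,[0,0,0],[0,0,-7]],
    [0,[0,0,0],[0,0,-7]],
    [0,[0,0,0],[0,0,-7]],
    [0,[0,0,0],[0,0,-7]],
    [0,[0,0,0],[0,0,-7]],
    [0,[0,0,0],[0,0,-7]],
    [0,[0,0,0],[0,0,-7]],
    [0,[0,0,0],[0,0,-7]],
    [0,[0,0,0],[0,0,-7]],
    [0,[0,0,0],[0,0,-7]],
    [0,[0,0,0],[0,0,-7]],
    [0,[0,0,0],[0,0,-7]],
  ],
)

```text
t: 4.3
tool_pos: [0.5334, 0.0335, 0.2467]
tcp_rot: [0.136, 0.991, -0.0, -0.0]
force: [0.3, 0.9, 0.5]
finger_gap: 0.0853
gripper_force: 0.0
```

apply_moves(
  steps=[
    [0,[0,0,0],[0,0,-6]],
    [0,[0,0,0],[0,0,-5.8]],
    [0,[0,0,0],[0,0,0]],
  ],
)

```text
t: 4.55
tool_pos: [0.5334, 0.0335, 0.2467]
tcp_rot: [0.034, 0.999, 0.0, 0.0]
force: [-0.8, -0.6, 0.1]
finger_gap: 0.0852
gripper_force: 0.0
```

```bash
python3 - <<'E'
from bench import bot,vision
from h import *
d=vision.get_image("wrist"); im=d["image"].copy()
h,yaw=[.6186,.0285,.110],-.067
s=bot.read_state(); print(s["tool_pos"],R.from_quat(s["tcp_rot"]).as_matrix()[:,0],d["xyz"])
for u,n,y in [(-.083,.024,-.021),(-.083,.024,.021),(0,0,-.016),(0,0,.016),(-.1345,-.012,0),(.0277,-.012,0)]:
    p=proj(pt(h,yaw,u,n,y),d)[0]; print(p.round()); cv2.drawMarker(im,tuple(int(v) for v in p),(255,255,0),cv2.MARKER_CROSS,14,1)
cv2.imwrite("pics/w1.png",im); cv2.imwrite("pics/w1raw.png",d["image"])
hh=cv2.cvtColor(d["image"],cv2.COLOR_BGR2HSV); m=cv2.inRange(hh,(50,150,50),(80,255,255)); k,l,st,ce=cv2.connectedComponentsWithStats(m)
print([(st[i].tolist(),ce[i].round(1)) for i in np.argsort(-st[1:,4])[:2]+1])
E
```

```text
[0.53345087 0.03353561 0.24672323] [-9.97260367e-01  7.39713136e-02 -6.58652442e-05] [0.45405592 0.03866373 0.41073969]
[298. 216.]
[350. 216.]
[306. 310.]
[342. 310.]
[324. 158.]
[324. 336.]
[([272, 143, 109, 33, 2544], array([322.5, 162.3])), ([285, 368, 8, 7, 15], array([287.2, 372. ]))]
```

View pics/w1.png

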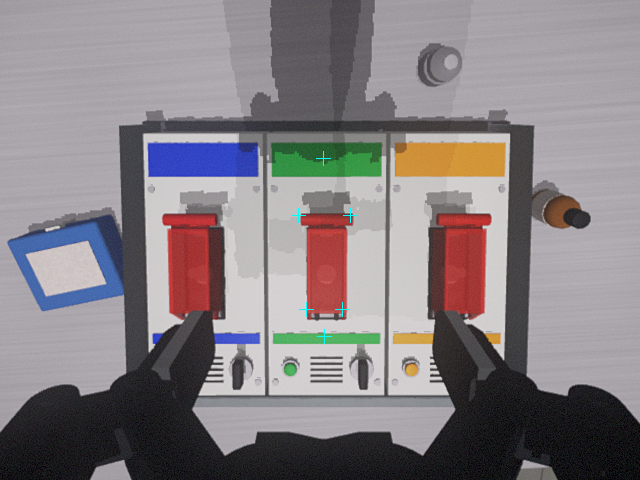

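The fit overlay sits about 3 px (2–3 mm) short, at row 216 against the bar's row 220, and the bar runs from column 301 to 353. I'll correct by +2 mm in x and y, go down and pinch.

apply_moves(
  steps=[
    [0,[0,0.002,0.035],[0,0,0]],
    [0,[-0.001,0,0.035],[0,0,0]],
    [0,[0,0,0.035],[0,0,0]],
    [0,[0,0,0.03],[0,0,0]],
    [0,[0,0,0.024],[0,0,0]],
    [0,[0,0,0],[0,0,0]],
  ],
)

```text
t: 5.1
tool_pos: [0.5319, 0.0357, 0.0834]
tcp_rot: [0.038, 0.999, 0.0, -0.004]
force: [-0.3, 0.1, 0.4]
finger_gap: 0.0854
gripper_force: 0.0
```

apply_moves(
  steps=[
    [1,[0,0,0],[0,0,0]],
    [1,[0,0,0],[0,0,0]],
    [1,[0,0,0],[0,0,0]],
    [1,[0,0,0],[0,0,0]],
    [1,[0,0,0],[0,0,0]],
    [1,[0,0,0],[0,0,0]],
    [1,[0,0,0],[0,0,0]],
    [1,[0,0,0],[0,0,0]],
  ],
  force=60,
)

```text
t: 5.77
tool_pos: [0.5357, 0.0357, 0.0899]
tcp_rot: [0.036, 0.999, 0.0, 0.002]
force: [-1.5, 1.5, 8.2]
finger_gap: 0.0389
gripper_force: 59.2
```

```bash
python3 - <<'E'
from bench import bot,vision
import cv2
d=vision.get_image("wrist"); cv2.imwrite("pics/w2.png",d["image"])
s=bot.read_state(); print(s["tool_pos"],s["force"],s["moment"],s["finger_gap"])
E
```

```text
[0.53568985 0.03570535 0.08986203] [-1.59830549  1.74380513  6.74696101] [ 0.45495591  0.29780796 -0.0436507 ] 0.03879522121178043
```

View pics/w2.png

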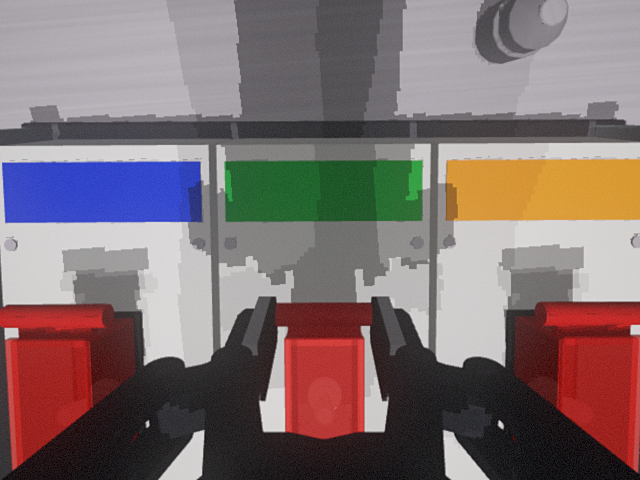

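```bash
python3 - <<'E'
import numpy as np
t=np.linspace(0,102,25);a=np.radians(178.88-t);p=np.c_[86.4*np.cos(a),86.4*np.sin(a)]
print((-np.diff(p,axis=0)).round(1).tolist())
E
```

```text
[[-0.4, -6.4], [-0.8, -6.4], [-1.3, -6.3], [-1.8, -6.2], [-2.2, -6.0], [-2.7, -5.8], [-3.1, -5.6], [-3.5, -5.4], [-3.9, -5.1], [-4.2, -4.8], [-4.6, -4.5], [-4.9, -4.1], [-5.2, -3.7], [-5.5, -3.3], [-5.7, -2.9], [-5.9, -2.5], [-6.1, -2.1], [-6.2, -1.6], [-6.3, -1.1], [-6.4, -0.7], [-6.4, -0.2], [-6.4, 0.3], [-6.4, 0.8], [-6.3, 1.2]]
```

apply_moves(
  steps=[
    [1,[-0.0004,0,-0.0064],[0,0,0]],
    [1,[-0.0008,0,-0.0064],[0,0,0]],
    [1,[-0.0013,0,-0.0063],[0,0,0]],
    [1,[-0.0018,0,-0.0062],[0,0,0]],
    [1,[-0.0022,0,-0.006],[0,0,0]],
    [1,[-0.0027,0,-0.0058],[0,0,0]],
  ],
)

```text
t: 6.32
tool_pos: [0.5442, 0.035, 0.1256]
tcp_rot: [0.036, 0.999, 0.0, 0.0]
force: [4.3, 3.2, -5.0]
finger_gap: 0.0386
gripper_force: 60.8
```

```bash
python3 - <<'E'
from bench import bot,vision
import cv2
d=vision.get_image("scene"); cv2.imwrite("pics/s3.png",cv2.resize(d["image"][120:320,180:460],None,fx=2.5,fy=2.5))
s=bot.read_state(); print(s["tool_pos"],s["force"],s["moment"],s["finger_gap"])
E
```

```text
[0.54472446 0.03505633 0.1265856 ] [ 0.52393048  3.04122298 -1.3696205 ] [ 0.8473006  -0.0900411  -0.10103691] 0.03817975470590282
```

View pics/s3.png

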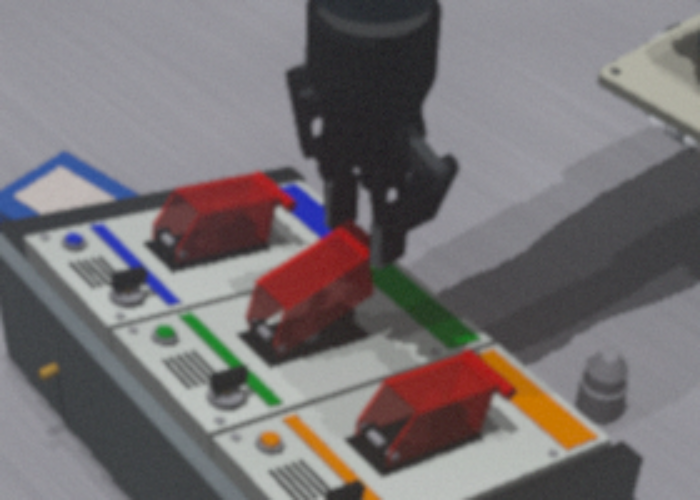

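The green guard has come free and swings up with the bar in the fingers, around (350,240), while its neighbours stay shut. I'll carry on along the arc.

apply_moves(
  steps=[
    [1,[-0.0031,0,-0.0056],[0,0,0]],
    [1,[-0.0035,0,-0.0054],[0,0,0]],
    [1,[-0.0039,0,-0.0051],[0,0,0]],
    [1,[-0.0042,0,-0.0048],[0,0,0]],
    [1,[-0.0046,0,-0.0045],[0,0,0]],
    [1,[-0.0049,0,-0.0041],[0,0,0]],
    [1,[-0.0052,0,-0.0037],[0,0,0]],
    [1,[-0.0055,0,-0.0033],[0,0,0]],
    [1,[-0.0057,0,-0.0029],[0,0,0]],
  ],
)

```text
t: 7.12
tool_pos: [0.5845, 0.0318, 0.1642]
tcp_rot: [0.036, 0.999, -0.0, -0.0]
force: [1.0, 2.7, -7.4]
finger_gap: 0.0366
gripper_force: 60.6
```

apply_moves(
  steps=[
    [1,[-0.0059,0,-0.0025],[0,0,0]],
    [1,[-0.0061,0,-0.0021],[0,0,0]],
    [1,[-0.0062,0,-0.0016],[0,0,0]],
    [1,[-0.0063,0,-0.0011],[0,0,0]],
    [1,[-0.0064,0,-0.0007],[0,0,0]],
    [1,[-0.0064,0,-0.0002],[0,0,0]],
    [1,[-0.0064,0,0.0003],[0,0,0]],
    [1,[-0.0064,0,0.0008],[0,0,0]],
    [1,[-0.0063,0,0.0012],[0,0,0]],
    [1,[0,0,0],[0,0,0]],
    [1,[0,0,0],[0,0,0]],
  ],
)

```text
t: 8.03
tool_pos: [0.6416, 0.0286, 0.1717]
tcp_rot: [0.035, 0.999, 0.001, 0.001]
force: [-0.2, 5.9, 5.9]
finger_gap: 0.0331
gripper_force: 83.8
```

```bash
python3 - <<'E'
from bench import bot,vision
import cv2,numpy as np
d=vision.get_image("scene"); w=vision.get_image("wrist")
cv2.imwrite("pics/s4.png",np.hstack([cv2.resize(d["image"][120:320,180:460],(560,400)),cv2.resize(w["image"],(533,400))])[:, :])
im=cv2.imread("pics/s4.png"); cv2.imwrite("pics/s4.png",cv2.resize(im,(800,293)))
s=bot.read_state(); print(s["tool_pos"],s["force"],s["moment"],s["finger_gap"])
E
```

```text
[0.64129034 0.02861029 0.17171037] [0.88743925 5.43576214 3.80226715] [1.6231633  0.13826488 0.93299003] 0.03340330669966398
```

View pics/s4.png

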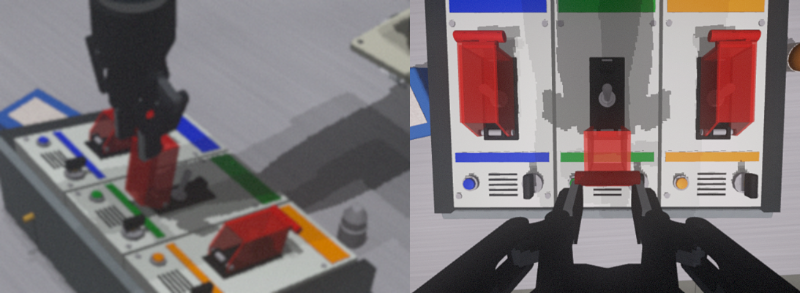

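apply_moves(
  steps=[
    [0.2,[0,0,0],[0,0,0]],
    [0.2,[0,0,0],[0,0,0]],
    [0.2,[0,0,0],[0,0,0]],
    [0.2,[0,0,0],[0,0,0]],
    [0.2,[0,0,-0.02],[0,0,0]],
    [0.2,[0,0,-0.03],[0,0,0]],
    [0.2,[0,0,-0.03],[0,0,0]],
    [0.2,[0,0,0],[0,0,0]],
    [0.2,[0,0,0],[0,0,0]],
  ],
)

```text
t: 8.88
tool_pos: [0.6413, 0.0274, 0.2518]
tcp_rot: [0.036, 0.999, -0.0, 0.002]
force: [0.9, 0.4, -0.2]
finger_gap: 0.0687
gripper_force: 0.0
```

```bash
python3 - <<'E'
from bench import bot,vision
from h import *
d=vision.get_image("wrist"); im=d["image"].copy()
h,yaw=[.6205,.030,.110],-.068
s=bot.read_state(); print(s["tool_pos"],s["tcp_rot"],s["force"])
r=.0864;a0=np.radians(163.88)
def mk(u,n,y,c):
    p=proj(pt(h,yaw,u,n,y),d)[0]; print(p.round()); cv2.drawMarker(im,tuple(int(v) for v in p),c,cv2.MARKER_CROSS,12,1)
for th in (90,95,100,103):
    a=a0-np.radians(th)
    for y in (-.021,.021): mk(r*np.cos(a),r*np.sin(a),y,(255,255,0))
mk(-.0397,.0234,0,(0,255,0)); mk(-.034,-.002,0,(0,255,0)); mk(-.068,.005,-.007,(255,0,255)); mk(-.059,.005,.007,(255,0,255))
cv2.imwrite("pics/w5.png",im)
E
```

```text
[0.64067889 0.02744654 0.25024361] [ 3.63606569e-02  9.99338630e-01 -2.03008375e-04  4.04878271e-04] [-0.84127348  1.47454238 -1.0845466 ]
[290. 220.]
[360. 220.]
[291. 232.]
[360. 231.]
[291. 243.]
[360. 243.]
[291. 249.]
[359. 249.]
[325. 133.]
[325. 147.]
[315. 102.]
[333. 114.]
```

View pics/w5.png

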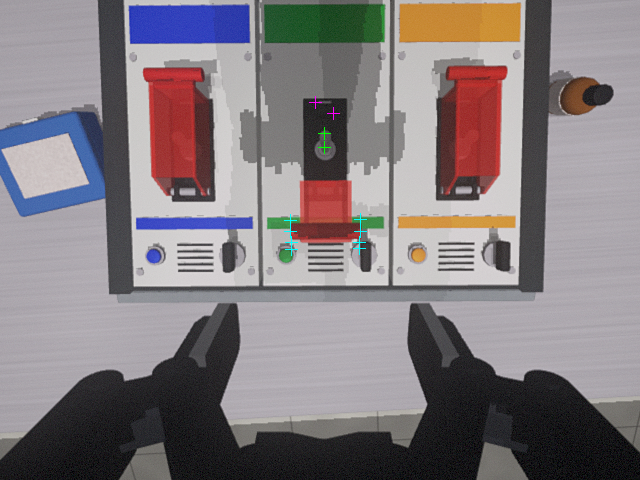

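The guard is about 95° up, with the bar at row 231. I'll push it against its stop with shut fingers.

apply_moves(
  steps=[
    [1,[0.03,0.002,0],[0,0,0]],
    [1,[0.03,0,0],[0,0,0]],
    [1,[0,0,0.03],[0,0,0]],
    [1,[0,0,0.03],[0,0,0]],
    [1,[0,0,0],[0,0,0]],
    [1,[0,0,0],[0,0,0]],
    [1,[-0.01,0,0],[0,0,0]],
    [1,[-0.01,0,0],[0,0,0]],
    [1,[-0.01,0,0],[0,0,0]],
    [1,[-0.006,0,0],[0,0,0]],
    [1,[0,0,0],[0,0,0]],
  ],
)

```text
t: 9.85
tool_pos: [0.6182, 0.0312, 0.1907]
tcp_rot: [0.036, 0.999, -0.0, 0.001]
force: [-0.1, -0.6, -0.3]
finger_gap: -0.0001
gripper_force: 0.0
```

apply_moves(
  steps=[
    [1,[-0.004,0,0],[0,0,0]],
    [1,[-0.004,0,0],[0,0,0]],
    [1,[-0.003,0,0],[0,0,0]],
    [1,[0,0,0],[0,0,0]],
  ],
)

```text
t: 10.18
tool_pos: [0.6281, 0.0307, 0.1901]
tcp_rot: [0.036, 0.999, -0.0, 0.0]
force: [0.3, 0.4, -0.5]
finger_gap: 0.0001
gripper_force: 0.0
```

apply_moves(
  steps=[
    [1,[-0.004,0,0],[0,0,0]],
    [1,[-0.004,0,0],[0,0,0]],
    [1,[-0.003,0,0],[0,0,0]],
  ],
)

```text
t: 10.43
tool_pos: [0.6391, 0.0299, 0.1901]
tcp_rot: [0.036, 0.999, 0.0, 0.0]
force: [-0.1, 0.1, 0.6]
finger_gap: -0.0002
gripper_force: 0.0
```

```bash
python3 - <<'E'
from bench import bot,vision
import cv2,numpy as np
d=vision.get_image("scene"); w=vision.get_image("wrist")
cv2.imwrite("pics/s6.png",np.hstack([cv2.resize(d["image"][140:300,200:400],(400,320)),cv2.resize(w["image"],(400,320))]))
s=bot.read_state(); print(s["tool_pos"],s["force"])
E
```

```text
[0.63910836 0.0298499  0.18986803] [-1.02383026 -0.27480202 -0.25961753]
```

View pics/s6.png

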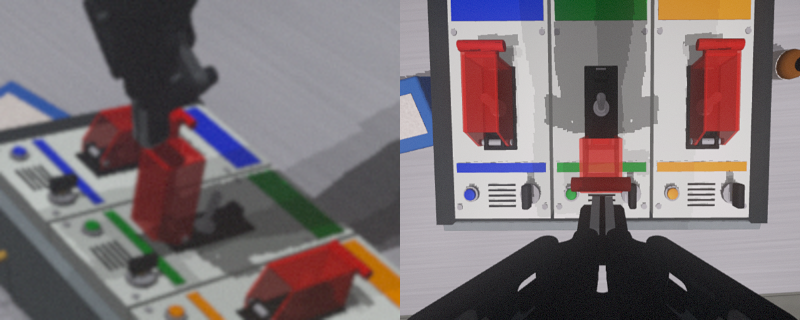

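```bash
python3 - <<'E'
from bench import bot,vision
from h import *
d=vision.get_image("wrist"); im=d["image"]
h,yaw=[.6205,.030,.110],-.068
hh=cv2.cvtColor(im,cv2.COLOR_BGR2HSV); m=cv2.inRange(hh,(0,150,40),(8,255,255))|cv2.inRange(hh,(172,150,40),(180,255,255))
for c in (280,285,288,355,360,362): r=np.where(m[230:320,c])[0]+230; print(c,r.min() if len(r) else 0,r.max() if len(r) else 0)
r=.0864;a0=np.radians(163.88)
for th in (85,90,95,100,103):
    a=a0-np.radians(th); print(th,pt(h,yaw,r*np.cos(a),r*np.sin(a)).round(3),[proj(pt(h,yaw,r*np.cos(a),r*np.sin(a),y),d)[0].round() for y in (-.021,.021)])
s=bot.read_state()
print(proj(s["tool_pos"],d),proj(s["tool_pos"]+[-.011,0,0],d))
E
```

```text
280 268 284
285 268 284
288 244 287
355 245 287
360 268 286
362 268 286
85 [0.615 0.03  0.196] [array([273., 246.]), array([369., 246.])]
90 [0.622 0.03  0.196] [array([274., 262.]), array([368., 262.])]
95 [0.63  0.029 0.196] [array([275., 277.]), array([367., 277.])]
100 [0.637 0.029 0.195] [array([276., 291.]), array([367., 291.])]
103 [0.642 0.029 0.194] [array([276., 299.]), array([366., 299.])]
[[323.5529199  289.64475032]] [[321.85380252 268.23755305]]
```

The guard bar still reads about 95° and there is no force, so I'll check numerically where the fingers and bar really are.

```bash
python3 - <<'E'
from bench import bot,vision
from h import *
h,yaw=[.6205,.030,.110],-.068
def asc(im,r0,r1,dr,c0,c1,dc):
    hh=cv2.cvtColor(im,cv2.COLOR_BGR2HSV)
    for r in range(r0,r1,dr):
        s=""
        for c in range(c0,c1,dc):
            H,S_,V=hh[r,c]; s+= ("R" if V>110 else "r") if S_>110 and (H<8 or H>170) else ("g" if S_>110 and 45<H<85 else ("#" if V<50 else ("+" if V<110 else ".")))
        print(r,s)
w=vision.get_image("wrist"); print("wrist c264-380"); asc(w["image"],200,330,4,264,380,3)
d=vision.get_image("scene"); s=bot.read_state()
r=.0864;a0=np.radians(163.88)
for th in (90,95,103):
    a=a0-np.radians(th); print(th,[proj(pt(h,yaw,r*np.cos(a),r*np.sin(a),y),d)[0].round() for y in (-.021,.021)])
print("tcp",proj(s["tool_pos"],d)); print("scene c250-320"); asc(d["image"],180,262,2,250,320,1)
E
```

```text
wrist c264-380
200 ...........++#++##+++++++++++..........
204 ...........+r+##+##+++#++#+r...........
208 ...........rr+rrrrrrrrrrrrrrRR.........
212 ........RRRRRRRRRRRRRRRRRRRRRRR........
216 ........RRRRRRRRRRRRRRRRRRRRRRR........
220 ........RRRRRRRRRRRRRRRRRRRRRRR........
224 ........RRRRRRRRRRRRRRRRRRRRRRR........
228 ........RRRRRRRRRRRRRRRRRRRRRRR........
232 ........RRRRRRRRRRRRRRRRRRRRRRR........
236 ........RRRRRRRRRRRRRRRRRRRRRRR........
240 ........RRRRRRRRRRRRRRRRRRRRRRR........
244 ........RRRRRRRRRRRRRRRRRRRRRRR........
248 ggggggggRRRRRRRRRRRRRRRRRRRRRRRgggggggg
252 ggggggggRRRRRRRRRRRRRRRRRRRRRRRgggggggg
256 ggggggggRRRRRRRRRRRRRRRRRRRRRRRgggggggg
260 ........RRRRRRRRRRRRRRRRRRRRRRR........
264 ........RRRRRRRRRRRRRRRRRRRRRRR........
268 ....rrrrrrrrrrrrrrrrrrrrrrrrrrrrrrr....
272 ....RRRRRRrrrrrrrrrrrrrrrrrrrrrrrrr+...
276 ....RRRRRrrrrrrrrrrrrrrrrrrrrRrrrrrr++.
280 ...RRRRRRrrrrrrrrrrrrrrrrrrrrrrrrrrr++.
284 ..++RRRRrrrrrrrrrrrrrrrrrrrrrrrrrrrr++.
288 .ggg+++.RRRRRRRRRRRRRRRRRRRRRRR...r+++.
292 .ggggg+........+.++...+++++.......++++.
296 .ggggg.........++++##++++
[... 2929 characters left out ...]
rrr++++++++++++++++#####+
244 .+...............Rrrrrrrrrrrrrrrrrrrrrrrrrrrrrr++++++++++++###########
246 ....ggg.........Rrrrrrrrrrrrrrrrrrrrrrrrrrrrrrr++++++++++#############
248 ....gggggg......Rrrrrrrrrrrrrrrrrrrrrrrrrrrrrrr++#++++++##############
250 ......+gggg.......Rrrrrrrrrrrrrrr+rr+rrr++rr+r++++++++++##############
252 ........ggggg.......RRRRRrrrrrr++rrrr+rrr++rr+++++++++++++############
254 +.........ggggg.......RRRrrrrrrrrrrrrrr+r++++r++++++++++++############
256 +...........ggggg+....+rrrrrrrr+rrrr++r+rrrrr+####++++++##############
258 ..............+ggggg+++++rrrrrrrr+rrrr+rr+++++###################+++++
260 ................gggggg+++++++++++r++rrrr+++++############+++++++++++++
```

apply_moves(
  steps=[
    [1,[0,0,-0.03],[0,0,0]],
    [1,[0,0,-0.01],[0,0,0]],
    [1,[0.035,0,0],[0,0,0]],
    [1,[0.035,0,0],[0,0,0]],
    [1,[0,0,0.025],[0,0,0]],
    [1,[0,0,0.022],[0,0,0]],
    [1,[-0.01,0,0],[0,0,0]],
    [1,[-0.01,0,0],[0,0,0]],
    [1,[-0.01,0,0],[0,0,0]],
    [1,[-0.005,0,0],[0,0,0]],
  ],
)

```text
t: 11.52
tool_pos: [0.6059, 0.0322, 0.1839]
tcp_rot: [0.036, 0.999, -0.0, 0.001]
force: [-1.1, -0.5, -0.1]
finger_gap: -0.0
gripper_force: 0.0
```

apply_moves(
  steps=[
    [1,[-0.004,0,0],[0,0,0]],
    [1,[-0.004,0,0],[0,0,0]],
  ],
)

```text
t: 11.68
tool_pos: [0.6126, 0.0318, 0.1835]
tcp_rot: [0.036, 0.999, -0.0, 0.0]
force: [-0.5, 0.1, -0.1]
finger_gap: 0.0001
gripper_force: 0.0
```

apply_moves(
  steps=[
    [1,[-0.004,0,0],[0,0,0]],
    [1,[-0.004,0,0],[0,0,0]],
  ],
)

```text
t: 11.85
tool_pos: [0.6201, 0.0313, 0.1833]
tcp_rot: [0.036, 0.999, 0.0, 0.0]
force: [-0.2, 0.0, -0.5]
finger_gap: 0.0003
gripper_force: 0.0
```

```bash
cat >> h.py <<'E'
def barang(d,h=(.6205,.030,.110),yaw=-.068):
    hh=cv2.cvtColor(d["image"],cv2.COLOR_BGR2HSV); m=cv2.inRange(hh,(0,110,30),(8,255,255))|cv2.inRange(hh,(172,110,30),(180,255,255))
    m[:,:265]=0; m[:,385:]=0
    rows=[(r,)+tuple(np.where(m[r])[0][[0,-1]])+(int((m[r]>0).sum()),) for r in range(0,480,6) if m[r].sum()>255*8]
    print(rows)
    r=.0864;a0=np.radians(163.88)
    for th in (0,5,85,95,103):
        a=a0-np.radians(th); print(th,[proj(pt(h,yaw,r*np.cos(a),r*np.sin(a),y),d)[0].round().tolist() for y in (-.021,.021)])
E
python3 - <<'E'
from bench import bot,vision
from h import *
d=vision.get_image("wrist"); barang(d); s=bot.read_state(); print(proj(s["tool_pos"],d),d["xyz"],s["force"],s["moment"])
E
```

```text
[(240, np.int64(296), np.int64(347), 9), (246, np.int64(295), np.int64(347), 9), (252, np.int64(288), np.int64(354), 67), (258, np.int64(287), np.int64(354), 68), (264, np.int64(287), np.int64(354), 68), (270, np.int64(287), np.int64(355), 69), (276, np.int64(287), np.int64(354), 68), (282, np.int64(287), np.int64(355), 69), (288, np.int64(287), np.int64(354), 68), (294, np.int64(288), np.int64(354), 67), (300, np.int64(288), np.int64(354), 33), (306, np.int64(288), np.int64(355), 33), (318, np.int64(274), np.int64(369), 24), (324, np.int64(273), np.int64(369), 23), (330, np.int64(273), np.int64(369), 22)]
0 [[285.0, 103.0], [357.0, 102.0]]
5 [[283.0, 103.0], [358.0, 103.0]]
85 [[273.0, 292.0], [369.0, 292.0]]
95 [[274.0, 322.0], [367.0, 322.0]]
103 [[276.0, 342.0], [366.0, 342.0]]
[[323.38433034 291.02640041]] [0.54068289 0.03676613 0.34733504] [-0.47163183 -0.15634954  0.7751105 ] [-0.03461516 -0.01594048 -0.02956634]
```

The tips appear about 12–20 mm higher than the TCP I assumed, so they pass over the bar. I'll back off, go lower and push again.

apply_moves(
  steps=[
    [1,[0.035,0,0],[0,0,0]],
    [1,[0,0,0.015],[0,0,0]],
    [1,[-0.01,0,0],[0,0,0]],
    [1,[-0.01,0,0],[0,0,0]],
    [1,[-0.01,0,0],[0,0,0]],
    [1,[-0.004,0,0],[0,0,0]],
  ],
)

```text
t: 12.4
tool_pos: [0.6194, 0.0313, 0.168]
tcp_rot: [0.036, 0.999, 0.0, 0.0]
force: [-0.4, -0.4, -1.4]
finger_gap: -0.0001
gripper_force: 0.2
```

apply_moves(
  steps=[
    [1,[-0.004,0,0],[0,0,0]],
    [1,[-0.004,0,0],[0,0,0]],
  ],
)

```text
t: 12.57
tool_pos: [0.6263, 0.0308, 0.1679]
tcp_rot: [0.036, 0.999, -0.0, -0.001]
force: [-14.6, 1.0, 0.9]
finger_gap: -0.0001
gripper_force: 7.8
```

```bash
python3 - <<'E'
from bench import bot,vision
from h import *
d=vision.get_image("wrist"); barang(d); s=bot.read_state(); print(s["tool_pos"],proj(s["tool_pos"],d),d["xyz"],s["force"],s["moment"])
E
```

```text
[(240, np.int64(294), np.int64(349), 10), (246, np.int64(293), np.int64(349), 10), (252, np.int64(292), np.int64(350), 14), (258, np.int64(290), np.int64(352), 10), (264, np.int64(289), np.int64(353), 12), (270, np.int64(290), np.int64(355), 9), (282, np.int64(283), np.int64(358), 76), (288, np.int64(284), np.int64(357), 74), (294, np.int64(284), np.int64(357), 74), (300, np.int64(284), np.int64(357), 40), (306, np.int64(284), np.int64(357), 40), (348, np.int64(272), np.int64(371), 12)]
0 [[282.0, 90.0], [359.0, 89.0]]
5 [[280.0, 90.0], [361.0, 89.0]]
85 [[267.0, 295.0], [374.0, 295.0]]
95 [[269.0, 328.0], [372.0, 328.0]]
103 [[271.0, 350.0], [371.0, 350.0]]
[0.62579123 0.03084152 0.1677343 ] [[323.45713738 288.9933196 ]] [0.54713577 0.0363056  0.33210206] [-5.63459713  0.06616573  1.89889964] [ 0.06242148  0.8575238  -0.04207514]
```

The guard is now on its stop: the bar reads about 103° and contact was 15 N. The shut tips act about 21 mm behind the TCP. Next I'll plan the toggle approach.

```bash
cat >> h.py <<'E'
H=(.6205,.030,.110); YAW=-.068
def tcp_for(u,n,t_deg,back=.021,hx=H):  # effective tip at (u,n); tool tilted t from vertical in module xz
    z=R.from_euler("z",YAW).apply([np.sin(np.radians(t_deg)),0,-np.cos(np.radians(t_deg))])
    return pt(hx,YAW,u,n)+back*z
def shift(target,s):
    return R.from_quat(s["tcp_rot"]).inv().apply(np.asarray(target)-s["tool_pos"])
E
python3 - <<'E'
from bench import bot
from h import *
s=bot.read_state(); m=R.from_quat(s["tcp_rot"]).as_matrix(); print(m.round(3).tolist())
for u,n in ((-.073,.06),(-.062,.012),(-.044,.012)):
    T=tcp_for(u,n,28); print(T.round(4), shift(T,s).round(4))
E
```

```text
[[-0.997, 0.072, -0.003], [0.072, 0.997, 0.0], [0.003, -0.0, -1.0]]
[0.5445 0.0352 0.1305] [ 0.0813 -0.0016  0.0375]
[0.5675 0.0336 0.087 ] [ 0.0581 -0.0015  0.0809]
[0.5848 0.0324 0.0917] [ 0.0407 -0.0014  0.0762]
```

apply_moves(
  steps=[
    [1,[0.04,0,0],[0,0,0]],
    [1,[0.0413,-0.0016,0],[0,-7,0]],
    [1,[0,0,0],[0,-7,0]],
    [1,[0,0,0],[0,-7,0]],
    [1,[0,0,0],[0,-7,0]],
    [1,[0,0,0.017],[0,0,0]],
    [1,[0,0,0.017],[0,0,0]],
    [1,[0,0,0],[0,0,0]],
  ],
)

```text
t: 13.28
tool_pos: [0.5704, 0.0336, 0.1364]
tcp_rot: [0.035, 0.974, -0.008, 0.226]
force: [0.6, -0.5, -0.2]
finger_gap: -0.0005
gripper_force: 0.0
```

```bash
python3 - <<'E'
from bench import bot,vision
from h import *
d=vision.get_image("wrist"); s=bot.read_state(); m=R.from_quat(s["tcp_rot"]).as_matrix(); print(s["tool_pos"],m.round(3).tolist())
for u,n in ((-.073,.06),(-.062,.012),(-.044,.012)):
    T=tcp_for(u,n,28); print(T.round(4), shift(T,s).round(4))
a=proj([pt(H,YAW,-.0397,.0234),pt(H,YAW,-.034,-.002),pt(H,YAW,-.068,.005,-.007),pt(H,YAW,-.059,.005,.007)],d); print(a.round())
im=d["image"]; g=cv2.cvtColor(im,cv2.COLOR_BGR2GRAY)
c0,r0=int(a[0][0])-45,int(a[0][1])-60
for r in range(max(r0,0),min(r0+150,480),5): print(r,"".join(" .:-=+*#%@"[int(v)*10//256] for v in g[r,c0:c0+100:2]))
print(c0)
print([(x["location"],x["p"]) for x in vision.search_frame("green_toggle_tip","wrist")[:2]])
E
```

```text
[0.57088544 0.03356471 0.13752686] [[-0.896, 0.072, 0.439], [0.065, 0.997, -0.032], [-0.44, 0.0, -0.898]]
[0.5445 0.0352 0.1305] [ 0.0268 -0.0003 -0.0053]
[0.5675 0.0336 0.087 ] [ 0.0253 -0.0002  0.0439]
[0.5848 0.0324 0.0917] [ 0.0076 -0.0001  0.0473]
[[323. 275.]
 [323. 258.]
 [309. 210.]
 [336. 225.]]
215 %%%%%%%:::::::::..:..:.::..:.::::::::::#####%%%%%%
220 %%%%%%%-:::::::::::::::::::::::::::::::%##%%%%%%%%
225 %%%%%%%-:::::::::::::::::::::::::::::::%%%%%%%%%%%
230 %%%%%%%-::::::::::::..:..::::::::::::::%%%%%%%%%%%
235 %%%%%%%---:::::::::..:...:::::::::::::=%%%%%%%%%%%
240 %%%%%%%*:::::::::::::.....::::::::::::+%%%%%%%%%%%
245 %%%%%%%%::::::::::.:------::::::-:::::+%%%%%%%%%%%
250 %%%%%%%%:::::::::*#+------###-::::::::+%%%%%%%%%%%
255 %%%%%%%%::-::::-##-+*----=*-##=:::::::*%%%%%%%%%%%
260 %%%%%%%%-::::.:-%###*---:=##*#=:::::::#%%%%%%%%%%%
265 %%%%%%%%-::::::::=+#-:----#*=:.:::::::%%%%%%%%%%%%
270 %%%%%%%%=:::::::::.::------..:::::::::%%%%%%%%%%%%
275 %%%%%%%%=::::::::.:--+*#+--:..:.::::::%%%%%%%%%%%%
280 %%%%%%%%+::::::.:::=######+::.:::::::-%%%%%%%%%%%%
285 %%%%%%%%%:::.:::.:::
[... 184 characters left out ...]
###%%%%%%%%
305 %%%%%%%%#-::..:-----:..:.:------..:::*####%%%%%%%%
310 %%%%%%#::..:.:-------:...:------:......+%#%%%%%%%%
315 %%%%%=.::.::..-------....:-:----:.:....::%%%%%%%%%
320 %%%%#::.:....:-------....:---:--:..:.....*%%%%%%%%
325 =====..:...:.:-------....:---:-::...:.::::========
330 +++=:.:......::--:--:....::-:-:-:....:....====++++
335 +++=.....:...-------:.....-----:-.........:+===+++
340 %%%-.........---:::-:.....---::--:.........#===++%
345 %%%..............:--::::.:--:..............-====-+
350 :..................:-:::.=* ..................----
355 ......................::::........ ............--=
360 .....................::::... ..... ...............
278
[([324.6, 276.2], 0.82)]
```

The toggle tip shows at (323,280), against a predicted (323,275), so the geometry is confirmed. Now I'll approach and push.

apply_moves(
  steps=[
    [1,[0.026,0,0],[0,0,0]],
    [1,[0,0,0.022],[0,0,0]],
    [1,[0,0,0.022],[0,0,0]],
    [1,[0,0,0],[0,0,0]],
    [1,[0,0,0],[0,0,0]],
    [1,[-0.004,0,0.001],[0,0,0]],
    [1,[-0.004,0,0.001],[0,0,0]],
  ],
)

```text
t: 13.97
tool_pos: [0.5764, 0.0332, 0.0905]
tcp_rot: [0.035, 0.973, -0.008, 0.227]
force: [-8.8, 0.4, 1.3]
finger_gap: 0.0001
gripper_force: 5.2
```

apply_moves(
  steps=[
    [1,[-0.003,0,0.0005],[0,0,0]],
    [1,[-0.003,0,0.0005],[0,0,0]],
  ],
)

```text
t: 14.13
tool_pos: [0.5804, 0.0331, 0.0908]
tcp_rot: [0.035, 0.974, -0.008, 0.225]
force: [-5.9, 0.6, 1.1]
finger_gap: -0.0
gripper_force: 2.4
```

apply_moves(
  steps=[
    [1,[-0.003,0,0.0005],[0,0,0]],
    [1,[-0.002,0,0.0005],[0,0,0]],
  ],
)

```text
t: 14.3
tool_pos: [0.585, 0.0327, 0.0918]
tcp_rot: [0.035, 0.974, -0.008, 0.225]
force: [-19.8, 1.5, 9.1]
finger_gap: 0.0
gripper_force: 9.4
```

apply_moves(
  steps=[
    [1,[0.012,0,0],[0,0,0]],
    [1,[0.01,0,-0.01],[0,0,0]],
    [1,[0,0,-0.035],[0,0,0]],
    [1,[0,0,0],[0,0,0]],
  ],
)

```text
t: 14.63
tool_pos: [0.5475, 0.0355, 0.1277]
tcp_rot: [0.035, 0.973, -0.008, 0.229]
force: [1.1, -0.6, 1.3]
finger_gap: 0.0002
gripper_force: 0.0
```

```bash
python3 - <<'E'
from bench import bot,vision
from h import *
d=vision.get_image("wrist"); s=bot.read_state(); print(s["t"],s["tool_pos"])
a=proj([pt(H,YAW,-.0397,.0234),pt(H,YAW,-.0283,.0234),pt(H,YAW,-.034,-.002)],d); print(a.round())
g=cv2.cvtColor(d["image"],cv2.COLOR_BGR2GRAY)
c0,r0=int(a[0][0])-45,int(a[0][1])-50
for r in range(r0,min(r0+120,480),5): print(r,"".join(" .:-=+*#%@"[int(v)*10//256] for v in g[r,c0:c0+100:2]))
print([(x["location"],x["p"]) for x in vision.search_frame("green_toggle_tip","wrist")[:2]])
E
```

```text
14.6833 [0.5484198  0.03529869 0.12665819]
[[323. 315.]
 [323. 331.]
 [323. 294.]]
264 %%%%%%%%-:--:--::::::-:::-:::::::::--:+%%%%%%%%%%%
269 %%%%%%%%=:-:::---:::::::::::::::::-:::+%%%%%%%%%%%
274 %%%%%%%%=--::-::::-:::::::::::::::::::*%%%%%%%%%%%
279 %%%%%%%%#:-:::::::::.:::::.:::::::::::#%%%%%%%%%%%
284 %%%%%%%%%:-::::::.-====+==#=::::::::::#%%%%%%%%%%%
289 %%%%%%%%%:::-:::-#+=---=---=##::::::::%%%%%%%%%%%%
294 %%%%%%%%%-::::::=*=++-:::-++++=:..::::%%%%%%%%%%%%
299 %%%%%%%%%-:::::-------.:.:------:::.:-%%%%%%%%%%%%
304 %%%%%%%%%=:::::------:..::------::.::=%%%%%%%%%%%%
309 %%%%%%%#:::::::------:...:------:.:::..+%%%%%%%%%%
314 %%%%%%::::.::.:------::.:.-:-----..:::::.*%%%%%%%%
319 %%%%%*:::.:::.:------:.:..-------..:.....=%%%%%%%%
324 %%%%%::::::.:.-------:....-------:..::..:.#%%%%%%%
329 %%%%#...::::::-----:-.....-----:-:....:..:+%%%%%%%
334 %%%%-:.:.:...:-:-----.....----:---......:.:%%%%%%%
339 %%%%.:.::....:-------.....--------.....:...+%%%%%%
344 %%%=....:..:.....:---.:::.----:............:%%%%%%
349 %-.................-#:::::#-.................:%%%%
354 :....................::::......................===
359 .....................::::........................:
364 .....................:::::........................
369 .....................:::::... ....................
374 ................ ....:::::........ ...... ........
379 ................. ...:::::....  . .... ..... .....
[([308.4, 34.2], 0.63)]
```

apply_moves(
  steps=[
    [0,[0,0,-0.04],[0,0,0]],
    [0,[0,0,-0.04],[0,0,0]],
    [0,[0,0,-0.04],[0,7,0]],
    [0,[0,0,0],[0,7,0]],
    [0,[0,0,0],[0,7,0]],
    [0,[0,0,0],[0,7,0]],
    [0,[-0.04,0,0],[0,0,0]],
    [0,[-0.04,0,0],[0,0,0]],
    [0,[0,0,0],[0,0,0]],
    [0,[0,0,0],[0,0,0]],
  ],
)

```text
t: 15.57
tool_pos: [0.5824, 0.0325, 0.2163]
tcp_rot: [0.036, 0.999, 0.0, 0.002]
force: [-0.4, -0.3, 0.1]
finger_gap: 0.085
gripper_force: 0.0
```

```bash
python3 - <<'E'
from bench import bot,vision
from h import *
d=vision.get_image("wrist"); s=bot.read_state(); print(s["t"],s["tool_pos"],R.from_quat(s["tcp_rot"]).as_matrix().round(3).tolist())
a=proj([pt(H,YAW,-.0397,.0234),pt(H,YAW,-.0283,.0234),pt(H,YAW,-.034,-.002)],d); print("off,on,pivot",a.round())
g=cv2.cvtColor(d["image"],cv2.COLOR_BGR2GRAY)
c0,r0=int(a[0][0])-30,int(a[0][1])-25
for r in range(r0,r0+60,2): print(r,"".join(" .:-=+*#%@"[int(v)*10//256] for v in g[r,c0:c0+60:1]))
print([(x["location"],x["p"]) for x in vision.search_frame("green_toggle_tip","wrist")[:2]])
barang(d)
E
```

```text
15.6167 [0.58102362 0.03271461 0.21726618] [[-0.997, 0.073, 0.004], [0.073, 0.997, -0.0], [-0.004, 0.0, -1.0]]
off,on,pivot [[323. 223.]
 [324. 239.]
 [323. 230.]]
197 ########-.::::::::::::::::::::::::::.::::::::.::::.::-*#####
199 ########-::::::::::::::::.::.:::::::::::::.::::::::.:-*#####
201 ########-::::::::::::::::::::::::::::::.:::::::::::::-*#####
203 ########-:.::::::::::::::::.:::::::::.:::::::::::::::-*#####
205 ########-:::::::::::::::::::.:::::::::::::.:::::::::.-*#####
207 ########-::::::::::::::::::::::::::::::::::::::::.:::-*#####
209 ########-:::::::::::::::::.:::::::::::::::::::::::::::+#####
211 ########-:::::::::::::::::::::..::::::::::.:::::::::::+#####
213 ########-:::::::::::::::::::.:.:..::::::::::..:::::::-*#####
215 ########-:::::::::::::::::::.:.:..:..:::::::::.::::::-*#####
217 ########-::::::::::::::::....:.:..:.:.:::::::::::::::-*#####
219 ########-::::::::::::::::...:.::......::::::::::::::.-*#####
221 ########-::::::::::::::.::-=--------::.::::::::::::::-*#####
223 ########-.:::::::::::::=*===------=**+=::::::::::::::-*#####
225 ########=:::.::::::.:-
[... 969 characters left out ...]
:::.....:...::..::....:...:.:..::::..-*#####
[([323.4, 238.3], 0.51)]
[(318, np.int64(297), np.int64(351), 55), (324, np.int64(298), np.int64(350), 53), (330, np.int64(298), np.int64(350), 53), (336, np.int64(298), np.int64(351), 54), (342, np.int64(298), np.int64(350), 53), (348, np.int64(298), np.int64(350), 53), (354, np.int64(298), np.int64(350), 53), (360, np.int64(299), np.int64(350), 52), (366, np.int64(288), np.int64(360), 73), (372, np.int64(287), np.int64(361), 75), (378, np.int64(289), np.int64(359), 69)]
0 [[293.0, 161.0], [353.0, 161.0]]
5 [[292.0, 163.0], [354.0, 163.0]]
85 [[286.0, 327.0], [362.0, 327.0]]
95 [[287.0, 350.0], [361.0, 350.0]]
103 [[288.0, 366.0], [360.0, 365.0]]
```

The toggle is ON: its tip is at row 241, where 239 was predicted for ON and 223 for OFF. Now I'll regrip the bar deeper and swing the guard down.

apply_moves(
  steps=[
    [0,[-0.031,0,0],[0,0,0]],
    [0,[-0.031,0,0],[0,0,0]],
    [0,[0,0,0],[0,0,0]],
    [0,[0,0,0.03],[0,0,0]],
    [0,[0,0,0.03],[0,0,0]],
    [0,[0,0,0],[0,0,0]],
  ],
)

```text
t: 16.17
tool_pos: [0.6393, 0.0287, 0.1548]
tcp_rot: [0.036, 0.999, 0.0, -0.001]
force: [-0.6, -0.8, -1.0]
finger_gap: 0.0855
gripper_force: 0.0
```

apply_moves(
  steps=[
    [1,[0,0,0],[0,0,0]],
    [1,[0,0,0],[0,0,0]],
    [1,[0,0,0],[0,0,0]],
    [1,[0,0,0],[0,0,0]],
    [1,[0,0,0],[0,0,0]],
    [1,[0,0,0],[0,0,0]],
    [1,[0,0,0],[0,0,0]],
    [1,[0,0,0],[0,0,0]],
  ],
  force=50,
)

```text
t: 16.83
tool_pos: [0.6434, 0.0285, 0.162]
tcp_rot: [0.036, 0.999, -0.0, 0.005]
force: [-1.2, 1.8, 7.6]
finger_gap: 0.0403
gripper_force: 49.4
```

```bash
python3 - <<'E'
from bench import bot,vision
from h import *
s=bot.read_state(); print(s["force"],s["moment"])
barang(vision.get_image("wrist"))
t=np.linspace(103,5,25);a=np.radians(178.88-t);p=np.c_[86.4*np.cos(a),86.4*np.sin(a)]
print((-np.diff(p,axis=0)).round(1).tolist())
E
```

```text
[-1.20474306  1.82205317  7.58067194] [0.17743231 0.26651419 0.0168589 ]
[(210, np.int64(295), np.int64(352), 12), (216, np.int64(293), np.int64(353), 12), (222, np.int64(292), np.int64(355), 19), (228, np.int64(291), np.int64(357), 20), (234, np.int64(288), np.int64(359), 19), (240, np.int64(286), np.int64(360), 19), (246, np.int64(284), np.int64(363), 80), (252, np.int64(283), np.int64(363), 81), (258, np.int64(283), np.int64(363), 81), (264, np.int64(284), np.int64(363), 80), (270, np.int64(284), np.int64(363), 80), (276, np.int64(284), np.int64(363), 80), (282, np.int64(284), np.int64(362), 79), (288, np.int64(285), np.int64(363), 79), (294, np.int64(285), np.int64(362), 78), (300, np.int64(285), np.int64(362), 78), (306, np.int64(285), np.int64(362), 78), (312, np.int64(286), np.int64(362), 77), (318, np.int64(271), np.int64(376), 106), (324, np.int64(270), np.int64(376), 107), (330, np.int64(270), np.int64(377), 108), (336, np.int64(270), np.int64(376), 107)]
0 [[281.0, 51.0], [364.0, 51.0]]
5 [[279.0, 50.0], [365.0, 50.0]]
85 [[266.0, 261.0], [381.0, 261.0]]
95 [[268.0, 298.0], [379.0, 297.0]]
103 [[270.0, 322.0], [377.0, 322.0]]
[[6.0, -1.3], [6.1, -0.9], [6.1, -0.4], [6.2, 0.0], [6.1, 0.5], [6.1, 0.9], [6.0, 1.3], [5.9, 1.7], [5.8, 2.2], [5.6, 2.6], [5.4, 3.0], [5.2, 3.3], [4.9, 3.7], [4.6, 4.0], [4.3, 4.4], [4.0, 4.7], [3.7, 4.9], [3.3, 5.2], [2.9, 5.4], [2.6, 5.6], [2.1, 5.8], [1.7, 5.9], [1.3, 6.0], [0.9, 6.1]]
```

apply_moves(
  steps=[
    [1,[0.006,0,-0.0013],[0,0,0]],
    [1,[0.0061,0,-0.0009],[0,0,0]],
    [1,[0.0061,0,-0.0004],[0,0,0]],
    [1,[0.0062,0,0],[0,0,0]],
    [1,[0.0061,0,0.0005],[0,0,0]],
    [1,[0.0061,0,0.0009],[0,0,0]],
    [1,[0.006,0,0.0013],[0,0,0]],
    [1,[0.0059,0,0.0017],[0,0,0]],
    [1,[0.0058,0,0.0022],[0,0,0]],
    [1,[0.0056,0,0.0026],[0,0,0]],
    [1,[0.0054,0,0.003],[0,0,0]],
    [1,[0.0052,0,0.0033],[0,0,0]],
  ],
)

```text
t: 17.88
tool_pos: [0.5729, 0.0334, 0.1482]
tcp_rot: [0.036, 0.999, -0.0, 0.005]
force: [-1.1, 1.1, 7.8]
finger_gap: 0.04
gripper_force: 54.4
```

apply_moves(
  steps=[
    [1,[0.0049,0,0.0037],[0,0,0]],
    [1,[0.0046,0,0.004],[0,0,0]],
    [1,[0.0043,0,0.0044],[0,0,0]],
    [1,[0.004,0,0.0047],[0,0,0]],
    [1,[0.0037,0,0.0049],[0,0,0]],
    [1,[0.0033,0,0.0052],[0,0,0]],
    [1,[0.0029,0,0.0054],[0,0,0]],
    [1,[0.0026,0,0.0056],[0,0,0]],
  ],
)

```text
t: 18.55
tool_pos: [0.5421, 0.0355, 0.1092]
tcp_rot: [0.036, 0.999, -0.0, 0.004]
force: [-2.6, 0.5, 6.0]
finger_gap: 0.04
gripper_force: 59.0
```

```bash
python3 - <<'E'
from bench import bot,vision
from h import *
s=bot.read_state(); print(s["force"],s["moment"])
d=vision.get_image("wrist");barang(d)
a0=np.radians(163.88)
for th in (10,20,30,40): print(th,proj(pt(H,YAW,.0864*np.cos(a0-np.radians(th)),.0864*np.sin(a0-np.radians(th))),d))
E
```

```text
[-2.60729291  0.52187231  6.00596983] [0.31466806 0.20106324 0.15449473]
[(318, np.int64(289), np.int64(358), 70), (324, np.int64(288), np.int64(359), 71), (330, np.int64(287), np.int64(359), 73), (336, np.int64(287), np.int64(360), 74), (342, np.int64(268), np.int64(379), 112), (348, np.int64(268), np.int64(380), 113), (354, np.int64(267), np.int64(380), 114), (360, np.int64(267), np.int64(380), 114), (366, np.int64(283), np.int64(364), 82), (372, np.int64(282), np.int64(380), 84), (378, np.int64(281), np.int64(365), 85), (384, np.int64(280), np.int64(383), 88), (390, np.int64(281), np.int64(366), 86), (396, np.int64(282), np.int64(365), 84), (402, np.int64(282), np.int64(365), 84), (408, np.int64(283), np.int64(364), 82), (414, np.int64(283), np.int64(364), 82), (420, np.int64(284), np.int64(363), 80), (426, np.int64(284), np.int64(363), 80), (432, np.int64(285), np.int64(363), 79), (438, np.int64(303), np.int64(355), 24)]
0 [[278.0, 278.0], [369.0, 277.0]]
5 [[276.0, 286.0], [370.0, 285.0]]
85 [[259.0, 619.0], [390.0, 618.0]]
95 [[261.0, 646.0], [388.0, 646.0]]
103 [[264.0, 659.0], [385.0, 658.0]]
10 [[323.16718564 295.45094142]]
20 [[323.22202034 321.93745079]]
30 [[323.31441792 357.34121437]]
40 [[323.44651122 401.14474912]]
```

apply_moves(
  steps=[
    [1,[0.003,0,0.0055],[0,0,0]],
    [1,[0.0025,0,0.0057],[0,0,0]],
    [1,[0.002,0,0.0058],[0,0,0]],
    [1,[0.0015,0,0.006],[0,0,0]],
    [1,[0.001,0,0.006],[0,0,0]],
    [1,[0,0,0],[0,0,0]],
  ],
)

```text
t: 19.1
tool_pos: [0.5325, 0.0362, 0.0778]
tcp_rot: [0.036, 0.999, -0.0, 0.003]
force: [2.5, -1.8, 1.8]
finger_gap: 0.0401
gripper_force: 59.7
```

```bash
python3 - <<'E'
from bench import bot,vision
from h import *
s=bot.read_state(); print(s["force"],s["moment"])
d=vision.get_image("wrist");barang(d)
a0=np.radians(163.88)
for th in (10,20,30,40): print(th,proj(pt(H,YAW,.0864*np.cos(a0-np.radians(th)),.0864*np.sin(a0-np.radians(th))),d))
E
```

```text
[ 2.46782385 -1.76240606  1.77134878] [-0.41908792 -0.58747634 -0.02344668]
[(342, np.int64(268), np.int64(379), 112), (348, np.int64(267), np.int64(380), 114), (354, np.int64(266), np.int64(380), 115), (360, np.int64(267), np.int64(380), 114), (366, np.int64(267), np.int64(379), 90), (372, np.int64(265), np.int64(364), 84), (378, np.int64(281), np.int64(382), 87), (384, np.int64(278), np.int64(382), 92), (390, np.int64(279), np.int64(368), 90), (396, np.int64(279), np.int64(368), 90), (402, np.int64(279), np.int64(368), 90), (408, np.int64(279), np.int64(368), 90), (414, np.int64(279), np.int64(367), 89), (420, np.int64(279), np.int64(367), 89), (426, np.int64(280), np.int64(367), 88), (432, np.int64(280), np.int64(367), 88), (438, np.int64(296), np.int64(367), 27), (444, np.int64(308), np.int64(358), 11), (450, np.int64(303), np.int64(349), 10)]
0 [[270.0, 333.0], [377.0, 333.0]]
5 [[267.0, 345.0], [379.0, 345.0]]
85 [[240.0, 803.0], [409.0, 802.0]]
95 [[245.0, 829.0], [405.0, 828.0]]
103 [[249.0, 834.0], [401.0, 834.0]]
10 [[323.14350324 360.02993223]]
20 [[323.22149372 398.71523012]]
30 [[323.3506901  449.82989931]]
40 [[323.53549658 512.71016854]]
```

apply_moves(
  steps=[
    [1,[0.0005,0,0.005],[0,0,0]],
    [1,[0,0,0.004],[0,0,0]],
    [1,[0,0,0],[0,0,0]],
  ],
)

```text
t: 19.4
tool_pos: [0.532, 0.0362, 0.0692]
tcp_rot: [0.036, 0.999, -0.0, 0.003]
force: [0.7, -2.3, 2.4]
finger_gap: 0.0401
gripper_force: 60.1
```

apply_moves(
  steps=[
    [1,[0,0,0.004],[0,0,0]],
    [1,[0,0,0],[0,0,0]],
  ],
)

```text
t: 19.57
tool_pos: [0.5326, 0.0364, 0.0671]
tcp_rot: [0.036, 0.999, -0.0, 0.004]
force: [-2.5, -2.7, 15.1]
finger_gap: 0.04
gripper_force: 62.0
```

```bash
python3 - <<'E'
from bench import bot,vision
from h import *
barang(vision.get_image("wrist"))
E
```

```text
[(342, np.int64(267), np.int64(379), 113), (348, np.int64(266), np.int64(381), 116), (354, np.int64(266), np.int64(381), 116), (360, np.int64(265), np.int64(381), 117), (366, np.int64(266), np.int64(381), 116), (372, np.int64(282), np.int64(382), 84), (378, np.int64(266), np.int64(365), 87), (384, np.int64(277), np.int64(368), 92), (390, np.int64(277), np.int64(368), 92), (396, np.int64(277), np.int64(368), 92), (402, np.int64(277), np.int64(368), 92), (408, np.int64(277), np.int64(368), 92), (414, np.int64(277), np.int64(368), 92), (420, np.int64(277), np.int64(368), 92), (426, np.int64(277), np.int64(368), 92), (432, np.int64(277), np.int64(368), 92), (438, np.int64(278), np.int64(376), 32), (444, np.int64(279), np.int64(345), 18), (450, np.int64(284), np.int64(355), 15)]
0 [[265.0, 350.0], [380.0, 349.0]]
5 [[262.0, 364.0], [383.0, 363.0]]
85 [[230.0, 885.0], [419.0, 885.0]]
95 [[235.0, 909.0], [413.0, 908.0]]
103 [[241.0, 910.0], [408.0, 910.0]]
```

apply_moves(
  steps=[
    [1,[0,0,0.003],[0,0,0]],
    [1,[0,0,0],[0,0,0]],
  ],
)

```text
t: 19.78
tool_pos: [0.5334, 0.0365, 0.0648]
tcp_rot: [0.036, 0.999, 0.0, 0.005]
force: [-0.4, -2.9, 16.5]
finger_gap: 0.0404
gripper_force: 64.0
```

apply_moves(
  steps=[
    [1,[0,0,0.003],[0,0,0]],
    [1,[0,0,0],[0,0,0]],
  ],
)

```text
t: 19.95
tool_pos: [0.5344, 0.0365, 0.0621]
tcp_rot: [0.036, 0.999, 0.0, 0.006]
force: [1.4, -3.9, 17.8]
finger_gap: 0.0401
gripper_force: 66.2
```

```bash
python3 - <<'E'
from bench import bot,vision
from h import *
barang(vision.get_image("wrist"))
E
```

```text
[(348, np.int64(265), np.int64(382), 118), (354, np.int64(265), np.int64(383), 119), (360, np.int64(265), np.int64(384), 120), (366, np.int64(265), np.int64(383), 119), (372, np.int64(265), np.int64(383), 119), (378, np.int64(279), np.int64(365), 87), (384, np.int64(278), np.int64(384), 90), (390, np.int64(275), np.int64(369), 95), (396, np.int64(274), np.int64(370), 97), (402, np.int64(274), np.int64(370), 97), (408, np.int64(274), np.int64(370), 97), (414, np.int64(274), np.int64(370), 97), (420, np.int64(275), np.int64(370), 96), (426, np.int64(275), np.int64(370), 96), (432, np.int64(275), np.int64(369), 95), (438, np.int64(269), np.int64(361), 32), (444, np.int64(281), np.int64(372), 11)]
0 [[262.0, 354.0], [382.0, 353.0]]
5 [[259.0, 369.0], [385.0, 368.0]]
85 [[223.0, 926.0], [423.0, 925.0]]
95 [[229.0, 948.0], [418.0, 947.0]]
103 [[236.0, 946.0], [412.0, 946.0]]
```

The bar only slides in the pads. I'll release and press it from above with shut fingers.

apply_moves(
  steps=[
    [0,[0,0,0],[0,0,0]],
    [0,[0,0,0],[0,0,0]],
    [0,[0,0,0],[0,0,0]],
    [0,[0,0,0],[0,0,0]],
    [0,[0.002,0,-0.035],[0,0,0]],
    [0,[0.002,0,-0.035],[0,0,0]],
    [1,[0,0,-0.01],[0,0,0]],
    [1,[0,0,0],[0,0,0]],
    [1,[0,0,0],[0,0,0]],
    [1,[0,0,0],[0,0,0]],
    [1,[0,0,0],[0,0,0]],
    [1,[0,0,0],[0,0,0]],
  ],
)

```text
t: 21.0
tool_pos: [0.5271, 0.0367, 0.1386]
tcp_rot: [0.036, 0.999, 0.0, 0.002]
force: [-0.0, -0.2, -0.3]
finger_gap: 0.0125
gripper_force: 0.0
```

apply_moves(
  steps=[
    [1,[0,0,0],[0,0,0]],
    [1,[0,0,0],[0,0,0]],
    [1,[0,0,0],[0,0,0]],
    [1,[0,0,0],[0,0,0]],
    [1,[0,0,0.01],[0,0,0]],
    [1,[0,0,0.01],[0,0,0]],
    [1,[0,0,0],[0,0,0]],
  ],
)

```text
t: 21.58
tool_pos: [0.5267, 0.0368, 0.1174]
tcp_rot: [0.036, 0.999, 0.0, 0.001]
force: [-0.6, -0.0, -0.0]
finger_gap: -0.0003
gripper_force: 0.0
```

```bash
python3 - <<'E'
from bench import bot,vision
from h import *
barang(vision.get_image("wrist"))
E
```

```text
[(294, np.int64(281), np.int64(364), 52), (300, np.int64(280), np.int64(365), 52), (306, np.int64(280), np.int64(366), 53), (312, np.int64(281), np.int64(364), 16), (402, np.int64(318), np.int64(329), 12), (408, np.int64(317), np.int64(330), 14), (414, np.int64(316), np.int64(330), 15), (420, np.int64(316), np.int64(330), 15), (426, np.int64(315), np.int64(331), 17), (432, np.int64(265), np.int64(332), 20), (438, np.int64(315), np.int64(331), 17)]
0 [[280.0, 299.0], [365.0, 299.0]]
5 [[279.0, 308.0], [367.0, 307.0]]
85 [[264.0, 618.0], [384.0, 617.0]]
95 [[266.0, 643.0], [382.0, 643.0]]
103 [[269.0, 655.0], [379.0, 654.0]]
```

apply_moves(
  steps=[
    [1,[0,0,0.006],[0,0,0]],
    [1,[0,0,0.005],[0,0,0]],
    [1,[0,0,0.003],[0,0,0]],
  ],
)

```text
t: 21.88
tool_pos: [0.5278, 0.0367, 0.1051]
tcp_rot: [0.036, 0.999, -0.0, 0.003]
force: [0.0, 0.4, 0.3]
finger_gap: -0.0004
gripper_force: 0.0
```

apply_moves(
  steps=[
    [1,[0,0,0.003],[0,0,0]],
    [1,[0,0,0.002],[0,0,0]],
    [1,[0,0,0],[0,0,0]],
  ],
)

```text
t: 22.13
tool_pos: [0.5278, 0.0367, 0.1004]
tcp_rot: [0.036, 0.999, -0.0, 0.003]
force: [0.4, -0.5, 0.6]
finger_gap: 0.0
gripper_force: 0.0
```

apply_moves(
  steps=[
    [1,[0,0,0.003],[0,0,0]],
    [1,[0,0,0.002],[0,0,0]],
    [1,[0,0,0],[0,0,0]],
  ],
)

```text
t: 22.38
tool_pos: [0.5283, 0.0367, 0.0973]
tcp_rot: [0.036, 0.999, -0.0, 0.004]
force: [-6.2, 0.6, 14.5]
finger_gap: 0.0001
gripper_force: 9.1
```

apply_moves(
  steps=[
    [1,[0,0,0.003],[0,0,0]],
    [1,[0,0,0.002],[0,0,0]],
    [1,[0,0,0],[0,0,0]],
  ],
)

```text
t: 22.63
tool_pos: [0.5285, 0.0367, 0.0959]
tcp_rot: [0.036, 0.999, -0.0, 0.006]
force: [-18.4, 0.8, 50.7]
finger_gap: -0.0
gripper_force: 27.9
```

```bash
python3 - <<'E'
from bench import bot,vision
from h import *
barang(vision.get_image("wrist"))
E
```

```text
[(312, np.int64(276), np.int64(369), 24), (318, np.int64(275), np.int64(371), 26), (324, np.int64(274), np.int64(371), 25), (330, np.int64(275), np.int64(370), 21), (402, np.int64(318), np.int64(329), 12), (408, np.int64(317), np.int64(330), 14), (414, np.int64(316), np.int64(330), 15), (420, np.int64(316), np.int64(330), 15), (426, np.int64(316), np.int64(331), 16), (432, np.int64(315), np.int64(332), 18), (438, np.int64(315), np.int64(331), 17)]
0 [[275.0, 318.0], [370.0, 318.0]]
5 [[273.0, 329.0], [372.0, 328.0]]
85 [[253.0, 703.0], [394.0, 702.0]]
95 [[256.0, 728.0], [391.0, 728.0]]
103 [[260.0, 737.0], [388.0, 737.0]]
```

apply_moves(
  steps=[
    [1,[0,0,-0.035],[0,0,0]],
    [1,[0,0,-0.04],[0,0,0]],
    [1,[0,0,-0.04],[0,0,0]],
    [1,[0,0,-0.035],[0,0,0]],
    [1,[0,0,0],[0,0,0]],
    [1,[0,0,0],[0,0,0]],
    [1,[0,0,0],[0,0,0]],
  ],
)

```text
t: 23.27
tool_pos: [0.5269, 0.0368, 0.2403]
tcp_rot: [0.036, 0.999, -0.0, 0.003]
force: [-0.6, 0.5, -0.2]
finger_gap: 0.0004
gripper_force: 0.0
```

```bash
python3 - <<'E'
from bench import bot,vision
from h import *
d=vision.get_image("wrist"); im=d["image"]; s=bot.read_state(); print(s["t"],s["tool_pos"],s["force"])
hh=cv2.cvtColor(im,cv2.COLOR_BGR2HSV); m=cv2.inRange(hh,(0,110,30),(8,255,255))|cv2.inRange(hh,(172,110,30),(180,255,255))
k,l,st,ce=cv2.connectedComponentsWithStats(m); print([st[i].tolist() for i in np.argsort(-st[1:,4])[:3]+1])
for y in (.11,0,-.11):
  print(y,[[proj(pt(H,YAW,.0864*np.cos(a),.0864*np.sin(a),y+e),d)[0].round(1).tolist() for e in (-.021,.021)] for a in np.radians([163.88,163.88-5.2])])
b=vision.get_image("top"); hh=cv2.cvtColor(b["image"],cv2.COLOR_BGR2HSV); old=cv2.cvtColor(cv2.imread("pics/top0.png"),cv2.COLOR_BGR2HSV)
for n,q in (("old",old),("now",hh)):
  m=cv2.inRange(q,(0,130,40),(8,255,255))|cv2.inRange(q,(172,130,40),(180,255,255)); k,l,st,ce=cv2.connectedComponentsWithStats(m); o=np.argsort(-st[1:,4])[:4]+1; print(n,[(st[i].tolist(),ce[i].round(1).tolist()) for i in o])
for c in ("top",):
  for q in ("objective_mid","slide_box_mid","oil_bottle_mid"): print(q,[(x["location"],x["p"]) for x in vision.search_frame(q,c)[:2]])
E
```

```text
23.3167 [0.52664075 0.03677317 0.23968791] [-0.81800069 -0.17839149 -0.46049296]
[[431, 222, 59, 107, 4621], [157, 224, 57, 106, 4480], [297, 223, 53, 85, 3095]]
0.11 [[[433.9, 226.5], [486.3, 226.3]], [[436.6, 230.0], [490.3, 229.8]]]
0 [[[296.6, 227.1], [349.0, 226.9]], [[296.0, 230.6], [349.7, 230.4]]]
-0.11 [[[159.4, 227.7], [211.8, 227.5]], [[155.4, 231.2], [209.1, 231.0]]]
old [([233, 222, 21, 47, 702], [243.7, 247.0]), ([344, 227, 21, 48, 699], [354.4, 253.3]), ([289, 228, 20, 44, 682], [299.5, 250.5])]
now [([344, 228, 21, 47, 694], [354.5, 253.3])]
objective_mid [([429.4, 247.6], 0.21)]
slide_box_mid [([428.9, 247.7], 0.73)]
oil_bottle_mid [([187.6, 264.4], 0.82)]
```

```bash
python3 - <<'E'
from bench import bot,vision
from h import *
d=vision.get_image("wrist")
for q in ("objective_mid","oil_bottle_mid"): print(q,[(x["location"],x["p"]) for x in vision.search_frame(q,"wrist")[:2]])
print(proj([.418,.145,.04],d))
print(bot.job_done())
E
```

```text
objective_mid [([441.6, 72.1], 0.72)]
oil_bottle_mid [([558.8, 216.2], 0.8)]
[[437.37603096  68.75604618]]
the job is handed in; nothing more can be done
None
```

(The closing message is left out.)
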